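# Switch on the kiln in order

### The job

Switch on the kiln from its three switch boxes: with the fingertips, lightly press in the vent fan's wide mushroom key, then the controller's long bar key, then the small round start key. Press each from above about half-way down, where it stays in by itself, and do not push it on to its bottom stop; keep that order, and leave the mug, the jar and the plate where they are.

Things in the scene. Friction and masses are not known exactly. Their poses are not given: they have to be found in the camera images.
- fan_box: The vent fan's switch box: a grey housing 100 x 100 x 50 mm, screwed down on the white-painted board, with one white push key in the middle of its top. Its key is a wide flat mushroom, 56 mm across (its flat middle 40 mm), on a stem. Origin: centre of its underside, on the board's top (20 mm above the table); z up.
- fan_key_top (a point): Centre of the flat top of the vent fan key (a wide flat mushroom, 56 mm across (its flat middle 40 mm), on a stem). Out, it is 74 mm above the box's underside, 94 mm above the table and 24 mm above the housing's top; it goes down with the key.
- fan_key (a joint): How far the vent fan key is in, m: 0 out, 0.016 at its bottom stop, starting within 0.0015 of out. It slides straight down, resisting with about 3.5 N at first, 4 N at 4 mm, 5 N at 8 mm and 6.5 N at the stop, and stays where it is left. It counts as on from 0.004 inward.
- control_box: The controller's switch box: a grey housing 100 x 100 x 50 mm, screwed down on the white-painted board, with one white push key in the middle of its top. Its key is a long bar, 70 mm by 26 mm, its length along the box's own y. Origin: centre of its underside, on the board's top (20 mm above the table); z up.
- control_key_top (a point): Centre of the flat top of the controller key (a long bar, 70 mm by 26 mm, its length along the box's own y). Out, it is 74 mm above the box's underside, 94 mm above the table and 24 mm above the housing's top; it goes down with the key.
- control_key (a joint): How far the controller key is in, m: 0 out, 0.016 at its bottom stop, starting within 0.0015 of out. It slides straight down, resisting with about 3.5 N at first, 4 N at 4 mm, 5 N at 8 mm and 6.5 N at the stop, and stays where it is left. It counts as on from 0.004 inward.
- start_box: The start's switch box: a grey housing 100 x 100 x 50 mm, screwed down on the white-painted board, with one white push key in the middle of its top. Its key is a small plain round peg, 28 mm across. Origin: centre of its underside, on the board's top (20 mm above the table); z up.
- start_key_top (a point): Centre of the flat top of the start key (a small plain round peg, 28 mm across). Out, it is 74 mm above the box's underside, 94 mm above the table and 24 mm above the housing's top; it goes down with the key.
- start_key (a joint): How far the start key is in, m: 0 out, 0.016 at its bottom stop, starting within 0.0015 of out. It slides straight down, resisting with about 3.5 N at first, 4 N at 4 mm, 5 N at 8 mm and 6.5 N at the stop, and stays where it is left. It counts as on from 0.004 inward.
- switch_board: White-painted board 340 x 640 mm, 20 mm thick, fixed flat on the table. The three switch boxes stand on its half nearer the robot in a loose row along its length (y), in any order and each turned a little, centres at least 150 mm apart; an upright mug and a lidded jar stand on its far half. Origin: centre of its underside.
- upright_mug: Bystander: a stoneware mug on the board's far half, 76 mm across, 85 mm tall, with a handle. Loose. Origin: centre of its underside.
- jar: Bystander: a lidded stoneware jar on the board's far half, 80 mm across, 97 mm tall over the knob of its lid. Loose. Origin: centre of its underside.
- plate: Bystander: a small stoneware plate on the table beside the board, 140 mm across, 18 mm tall. Loose. Origin: centre of its underside.

How it is judged:
On the way, in this order (a step that is already met when the one before it is completed fails the run):
1. the fan key (mushroom) is pressed in by the fingers (value of joint fan_key above 0.004 m and contact force between the fingers and fan_box above 0.3 N), for 0.04 s.
2. then the control key (long bar) (value of joint control_key above 0.004 m and contact force between the fingers and control_box above 0.3 N), for 0.04 s.
3. then the start key (small round) (value of joint start_key above 0.004 m and contact force between the fingers and start_box above 0.3 N), for 0.04 s.
At the end, for the whole second after the job is handed in: All three keys are in (at least 3.5 mm of their 16 mm), pressed by the fingers in the order fan, controller, start and never pushed to the stop (15.5 mm) or with more than 30 N; the mug, jar and plate are at rest within 15 mm of where they began (value of joint each of fan_key, control_key, start_key above 0.0035 m and distance of each of upright_mug, jar, plate from where it was at the start of the episode below 0.015 m and linear speed of each of upright_mug, jar, plate below 0.02 m/s); the robot touches nothing.
It fails at once if a key or its box was pressed too hard (over 30 N) (contact force between any of the fingers, the arm and fan_box above 30 N or contact force between any of the fingers, the arm and control_box above 30 N or contact force between any of the fingers, the arm and start_box above 30 N).
It fails at once if a key was pushed to its bottom stop (value of joint any of fan_key, control_key, start_key above 0.0155 m).
It fails at once if a key went in before its turn ((value of joint control_key above 0.004 m and value of joint fan_key below 0.0035 m) or (value of joint start_key above 0.004 m and value of joint fan_key below 0.0035 m) or (value of joint start_key above 0.004 m and value of joint control_key below 0.0035 m)).
It fails at once if the mug, the jar or the plate was lifted or moved more than 15 mm (distance of any of upright_mug, jar, plate from where it was at the start of the episode above 0.015 m).
It also fails if it takes over 51 s, if anything falls off the work surface, if the arm or the gripper's body presses on something with over 40 N, if the wrist force passes 120 N, or if a joint passes its speed limit or range.

### The arm

A 6-joint arm with a two-finger parallel gripper is mounted at the origin on the work surface. World frame = base frame: x ahead of the robot, y to its left, z up, the work surface at z = 0. Lengths are in m, angles in rad, forces in N, time in s.
With the tool pointing down it reaches from about 0.3 to 0.875 m from the base axis. Payload 6.4 kg.
Tool frame: the origin (TCP) lies midway between the tips of the shut fingers; the grasp point (between the pads) lies 19 mm behind it; z points along the fingers, y is the line along which they close (so a half turn about z gives the same grasp; the last joint's range is limited). The gripper opens to 85 mm and grips with 20 to 120 N. Pads are 22 mm wide; open, the fingers measure 114 mm over their backs; the gripper's body (76 mm by 85 mm) begins 54 mm behind the grasp point. The pads swing forward as they close: fully open they stand 13 mm farther back than shut.
Start: joints at [0.911, 0.181, 1.607, -0, 1.354, -0.206], TCP at [0.252, 0.517, 0.231] pointing down, gripper open.
Joint ranges: [-2.99, 2.99], [-0.89, 2.07], [0.3, 2.58], [-1.14, 4.28], [0, 2.63], [-3.12, 3.12]. Speed limits (rad/s): [2.57, 2.57, 3.01, 3.14, 3.14, 3.14].

### API

Orientations are given as a unit quaternion [w, x, y, z].
In Python, from bench import sensors, vision, ctrl gives the robot as it stands.
- The arm moves only by the tool carry_out, never from a script. Its argument "deltas" is text: rows parted by semicolons, each of 7 numbers parted by spaces: the shift along the tool's x, y, z in mm, then the turn, a rotation vector about the tool's x, y, z in rad, then the closure, from 0 (fully open) to 1 (shut). In form: tx ty tz ax ay az claw; .... A call has 1 to 12 rows; each row is the pose to reach, as a shift and turn from the pose commanded when the call began, along the tool's axes at that moment; what a row does not reach only later rows make up. A row lasts 1/8 s, in which the tool goes at most 62.5 mm and 10.7 degrees, less where a joint would pass 70% of its speed; a pose out of reach is approached as far as the arm can. A call with a gripper value outside its range is refused whole. The fingers move at their own pace and stop on an object; the grip force is fixed at half the most. Time passes only in rows, so rows that repeat a pose let the fingers close. It gives the time, the measured TCP pose, the force, the opening and the grip force at its end, in the units of the state.
- sensors.get_obs(): the state, without advancing time (a new reading comes with each control period).
- vision.camera(name): name is "side" or "top" or "wrist"; returns the picture (420x560x3 uint8, blue, green, red); there is no depth.
- vision.camera_model(name): a dict with "K" (3x3 intrinsics, pixels), "k1" (the pictures are not rectified: a ray, as slopes to the right and down, at radius r is drawn at 1 + k1 r^2 times it, then the intrinsics apply), "extrinsics" (4x4, takes a point from world to camera coordinates); the wrist camera has in their place "hand_eye" (4x4, takes a point from camera to tool coordinates, whose origin is the TCP and whose axes are the flange's). Camera axes: x right, y down, z forward; pixel columns grow to the right and rows downward; lengths in m; the calibration is good to about 2 mm. A picture is of the moment at which its call begins: read the wrist's pose just before it. camera_model takes no time and is no camera call.
- ctrl.hand_in(): hands the job in; it is judged then, once.
The state is a dict: "time_s": time; "q": joint angles; "dq": joint speeds; "joint_efforts": joint torques, N m; "eef_pos": TCP position; "eef_rot": TCP orientation; "wrist_force": force on the tool from outside, world axes, zero at the start; "torque": the same for the moment, N m; "opening": opening from 0.0 (shut) to 1.0 (fully open); "grasp_force": force on a finger pad.
Only numpy, scipy, OpenCV 4.12 (cv2) and the standard library are available. Lean on these libraries where they do the work, as an engineer would, in place of code of your own. Each camera call takes 0.05 s, during which the arm holds its last target. There are 200 camera calls.

## Working session

There is one attempt and no reset: what is moved stays moved. The work goes in short steps, Python scripts to look and compute and a tool call to move; the robot and the scene stay as the last step left them, time stands still between calls to the robot, and variables do not carry over. Pictures are saved under pics/ and viewed, at most 10 in all, crops included, and the job is handed in when it is done.

Besides the shell and the picture viewer there is one more tool, called after "Call:" as name(argument=value, ...), one argument or row to a line, values as JSON. carry_out: Moves the arm, as the interface text tells. Its arguments: {"type":"object","properties":{"deltas":{"type":"string"}},"required":["deltas"]}

```bash
mkdir -p pics; python3 - <<'E'
from bench import sensors, vision, ctrl
import cv2
for n in("top","side"):
    cv2.imwrite(f"pics/{n}0.png",vision.camera(n)); m=vision.camera_model(n); print(n,m)
print(vision.camera_model("wrist"));print(sensors.get_obs())
E
```

```text
top {'K': array([[462.04089077,   0.        , 278.74774146],
       [  0.        , 462.04089077, 206.32310274],
       [  0.        ,   0.        ,   1.        ]]), 'k1': -0.05102684301612211, 'extrinsics': array([[ 0.01645971, -0.99957626, -0.02400774, -0.10690977],
       [-0.99654214, -0.01444452, -0.08182367,  0.56301832],
       [ 0.08144222,  0.02527152, -0.99635762,  1.2360356 ],
       [ 0.        ,  0.        ,  0.        ,  1.        ]])}
side {'K': array([[417.61861103,   0.        , 271.95081164],
       [  0.        , 417.61861103, 210.68696457],
       [  0.        ,   0.        ,   1.        ]]), 'k1': -0.004487937190778301, 'extrinsics': array([[ 0.99390872, -0.11008592, -0.00515223, -0.57741389],
       [-0.07490012, -0.6404624 , -0.76432839,  0.06341463],
       [ 0.08084198,  0.76005855, -0.64480661,  0.91796604],
       [ 0.        ,  0.        ,  0.        ,  1.        ]])}
{'K': array([[318.55597179,   0.        , 281.1162587 ],
       [  0.        , 318.55597179, 207.92156183],
       [  0.        ,   0.        ,   1.        ]]), 'k1': 0.0067617168359176815, 'h
[... 341 characters left out ...]
00e+00]])}
{'time_s': 0.1, 'q': array([ 9.10695013e-01,  1.81458297e-01,  1.60786890e+00,  1.24256129e-05,
        1.35381736e+00, -2.06282713e-01]), 'dq': array([ 0.00103462, -0.00118927, -0.0032852 , -0.00079186, -0.00131171,
        0.00169904]), 'joint_efforts': array([ 6.88600139e-04, -4.45874834e+01, -3.52237952e+01, -1.77904612e-04,
        4.15454357e-03, -5.52793063e-05]), 'eef_pos': array([0.2517512 , 0.51642422, 0.2304979 ]), 'eef_rot': array([-3.31226879e-04,  2.24968369e-01,  9.74365758e-01, -7.01730570e-04]), 'wrist_force': array([-0.25288076, -0.35566647, -0.34284549]), 'torque': array([ 0.00954701,  0.02320417, -0.02011907]), 'grasp_force': 0.0, 'opening': 1.0009218963874724}
```

View pics/top0.png

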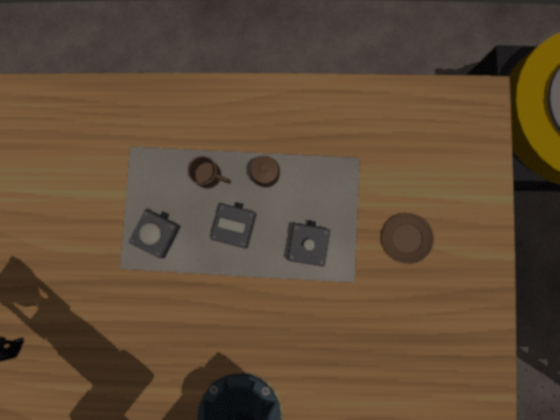

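View pics/side0.png

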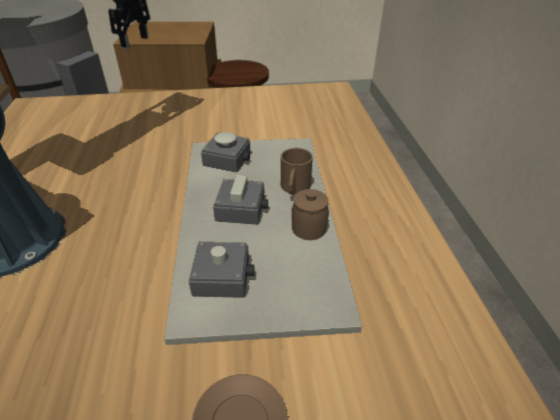

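The top view shows the mushroom at (150,234), the bar at (232,226) and the round key at (309,245). In the side view they are at (226,139), (239,188) and (218,255). Mug and jar are farther out, and the plate is to the right.

```bash
cat > h.py <<'E'
import numpy as np, cv2
from bench import sensors, vision
from scipy.spatial.transform import Rotation as R
def blob(im,s,r=22):
    x,y=s; g=cv2.cvtColor(im,cv2.COLOR_BGR2GRAY); p=g[y-r:y+r,x-r:x+r]
    t,_=cv2.threshold(p,0,255,cv2.THRESH_OTSU)
    b=(p>t).astype(np.uint8); n,l,st,c=cv2.connectedComponentsWithStats(b)
    i=l[r,r]; m=cv2.minAreaRect(np.argwhere(l==i)[:,::-1].astype(np.float32))
    return c[i]+[x-r,y-r], st[i], m
def hit(m,uv,z,T=None):
    E=np.linalg.inv(m["extrinsics"]) if T is None else T
    d=cv2.undistortPoints(np.array([[uv]],float),m["K"],np.array([m["k1"],0,0,0,0]))[0,0]
    v=E[:3,:3]@[*d,1]; o=E[:3,3]; return o+v*(z-o[2])/v[2]
def wristT():
    s=sensors.get_obs(); T=np.eye(4); w,x,y,z=s["eef_rot"]
    T[:3,:3]=R.from_quat([x,y,z,w]).as_matrix(); T[:3,3]=s["eef_pos"]; return T
E
python3 - <<'E'
from h import *
P={"top":[(150,234),(232,226),(309,245)],"side":[(226,139),(239,186),(218,253)]}
for n in P:
    im=cv2.imread(f"pics/{n}0.png"); m=vision.camera_model(n)
    for s in P[n]:
        c,st,r=blob(im,s,14); print(n,c.round(1),st[2:],np.round(r[1],1),round(r[2]),hit(m,c,.094 if n=="top" else .092).round(4))
T=wristT();print(T.round(3))
E
```

```text
top [149.5 233.5] [ 20  20 334] [19. 19.] 90 [0.4834 0.2325 0.094 ]
top [231.2 225.1] [ 27  15 249] [26.2  9.5] 14 [0.5087 0.0212 0.094 ]
top [309.1 244.6] [11 10 91] [ 9. 10.] 90 [ 0.4621 -0.179   0.094 ]
side [225.  132.7] [ 28  19 449] [18. 27.] 90 [0.486  0.2493 0.092 ]
side [238.1 180.5] [ 28  23 379] [22. 27.] 90 [0.5097 0.0339 0.092 ]
side [217.7 250.9] [ 15  11 132] [10. 14.] 90 [ 0.4623 -0.1791  0.092 ]
[[-0.899  0.438 -0.001  0.252]
 [ 0.438  0.899 -0.001  0.516]
 [ 0.    -0.002 -1.     0.23 ]
 [ 0.     0.     0.     1.   ]]
```

Call:
carry_out(
  deltas="-60 -28 0 0 0 0 1; -115 -53 0 0 0 0 1; -170 -79 0 0 0 0 1; -225 -104 20 0 0 0 1; -280 -130 50 0 0 0 1; -332 -154 80 0 0 0 1; -332 -154 100 0 0 0 1; -332 -154 100 0 0 0 1; -332 -154 100 0 0 0 1; -332 -154 100 0 0 0 1",
)

```text
time_s: 1.35
eef_pos: [0.4833, 0.2339, 0.1326]
eef_rot: [0.001, 0.224, 0.975, 0.001]
wrist_force: [-0.3, 1.0, -0.4]
opening: 0.0
grasp_force: 0.0
```

```bash
python3 - <<'E'
from h import *
T=wristT();print(T.round(4),sensors.get_obs()["wrist_force"])
cv2.imwrite("pics/w1.png",vision.camera("wrist")); cv2.imwrite("pics/s1.png",vision.camera("side"))
m=vision.camera_model("wrist");print("tip in wrist px")
C=np.linalg.inv(m["hand_eye"])
for p in ([.4834,.2325,.094],):
    q=C@np.linalg.inv(T)@[*p,1]; q=m["K"]@(q[:3]/q[2]); print(q)
t=np.array([.4834,.2325,.094])-T[:3,3]; print("delta tool mm",(T[:3,:3].T@t*1000).round(1))
E
```

```text
[[-8.995e-01  4.370e-01  2.100e-03  4.833e-01]
 [ 4.370e-01  8.995e-01  6.000e-04  2.339e-01]
 [-1.700e-03  1.400e-03 -1.000e+00  1.326e-01]
 [ 0.000e+00  0.000e+00  0.000e+00  1.000e+00]] [-0.28074432  0.97800698 -0.41636845]
tip in wrist px
[278.44608367 237.41801638   1.        ]
delta tool mm [-0.7 -1.3 38.6]
```

View pics/w1.png

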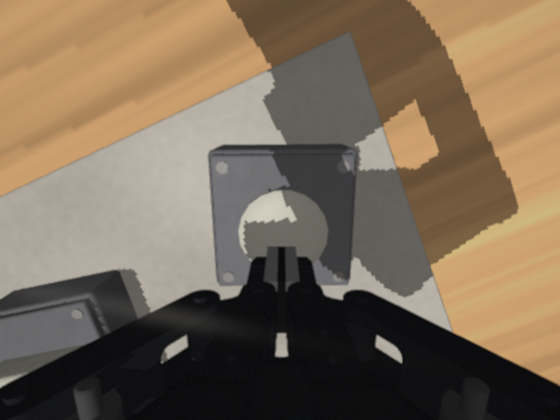

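The wrist view shows the mushroom centred at about (283,231), against a prediction of (278,237). That is within 3 mm, so I can descend.

Call:
carry_out(
  deltas="1 0 12 0 0 0 1; 1 0 24 0 0 0 1; 1 0 32 0 0 0 1; 1 0 35 0 0 0 1; 1 0 35 0 0 0 1; 1 0 35 0 0 0 1",
)

```text
time_s: 2.2
eef_pos: [0.4824, 0.2333, 0.0966]
eef_rot: [0.0, 0.225, 0.974, 0.0]
wrist_force: [-0.2, 0.1, -0.3]
opening: 0.0
grasp_force: 0.0
```

Call:
carry_out(
  deltas="0 0 1 0 0 0 1; 0 0 2 0 0 0 1; 0 0 3 0 0 0 1; 0 0 4 0 0 0 1; 0 0 4 0 0 0 1; 0 0 4 0 0 0 1",
)

```text
time_s: 2.95
eef_pos: [0.4821, 0.2333, 0.0924]
eef_rot: [0.0, 0.225, 0.974, 0.0]
wrist_force: [-0.4, -0.3, 0.9]
opening: 0.001
grasp_force: 0.6
```

Call:
carry_out(
  deltas="0 0 1 0 0 0 1; 0 0 2 0 0 0 1; 0 0 3 0 0 0 1; 0 0 4 0 0 0 1; 0 0 5 0 0 0 1; 0 0 6 0 0 0 1; 0 0 7 0 0 0 1; 0 0 7 0 0 0 1; 0 0 7 0 0 0 1",
)

```text
time_s: 4.08
eef_pos: [0.4821, 0.2333, 0.0852]
eef_rot: [0.0, 0.225, 0.974, 0.0]
wrist_force: [-1.5, -0.1, 2.3]
opening: 0.001
grasp_force: 1.5
```

Call:
carry_out(
  deltas="0 0 -15 0 0 0 1; 0 0 -35 0 0 0 1; 0 0 -60 0 0 0 1; 0 0 -60 0 0 0 1; 0 0 -60 0 0 0 1",
)

```text
time_s: 4.7
eef_pos: [0.4817, 0.2332, 0.1449]
eef_rot: [-0.0, 0.225, 0.974, -0.0]
wrist_force: [-0.1, 0.0, -0.7]
opening: -0.001
grasp_force: 0.0
```

```bash
python3 - <<'E'
from h import *
a=cv2.imread("pics/side0.png"); b=vision.camera("side"); cv2.imwrite("pics/s2.png",b)
f=lambda i:cv2.resize(i[110:190,190:290],None,fx=4,fy=4,interpolation=cv2.INTER_CUBIC)
cv2.imwrite("pics/cmp.png",np.hstack([f(a),f(b)]))
T=wristT();cv2.imwrite("pics/w2.png",vision.camera("wrist"))
t=np.array([.5087,.0212,.094])-T[:3,3]; print("delta tool mm",(T[:3,:3].T@t*1000).round(1))
E
```

```text
delta tool mm [-117.5 -178.4   50.5]
```

View pics/cmp.png

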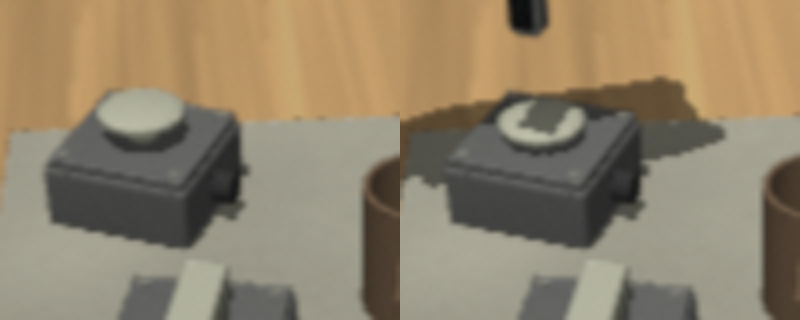

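The fan key has dropped about 2.5 px, roughly 8 mm, and is still off its stop. Now the bar key.

Call:
carry_out(
  deltas="-29 -45 0 0 0 0 1; -59 -89 0 0 0 0 1; -88 -134 0 0 0 0 1; -117 -178 10 0 0 0 1; -117 -178 30 0 0 0 1; -117 -178 44 0 0 0 1; -117 -178 47 0 0 0 1; -117 -178 47 0 0 0 1; -117 -178 47 0 0 0 1",
)

```text
time_s: 5.92
eef_pos: [0.5096, 0.0225, 0.0989]
eef_rot: [0.001, 0.224, 0.974, 0.0]
wrist_force: [0.8, -0.0, 0.1]
opening: -0.001
grasp_force: 0.0
```

```bash
python3 - <<'E'
from h import *
T=wristT();cv2.imwrite("pics/w3.png",vision.camera("wrist"))
t=np.array([.5087,.0212,.094])-T[:3,3]; print("delta tool mm",(T[:3,:3].T@t*1000).round(1))
E
```

```text
delta tool mm [ 0.3 -1.6  4.9]
```

View pics/w3.png

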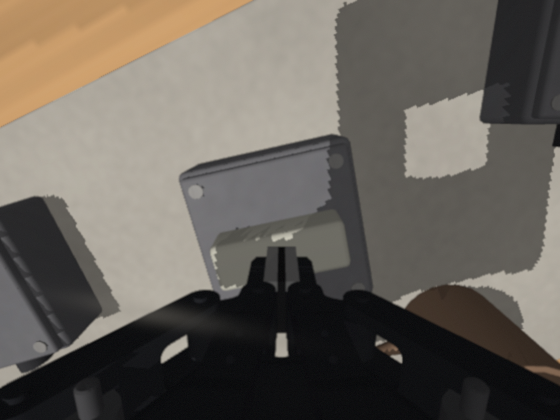

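The fingertips are over the middle of the bar, which spans about (212–350, 212–288). The mug is well clear at lower right.

Call:
carry_out(
  deltas="0 -1 2 0 0 0 1; 0 -1 4 0 0 0 1; 0 -1 5 0 0 0 1; 0 -1 6 0 0 0 1; 0 -1 7 0 0 0 1; 0 -1 8 0 0 0 1; 0 -1 9 0 0 0 1; 0 -1 9 0 0 0 1; 0 -1 9 0 0 0 1",
)

```text
time_s: 7.1
eef_pos: [0.5087, 0.0211, 0.0892]
eef_rot: [-0.0, 0.225, 0.974, -0.0]
wrist_force: [-2.2, -0.1, 3.3]
opening: -0.002
grasp_force: 1.4
```

Call:
carry_out(
  deltas="0 0 1 0 0 0 1; 0 0 2 0 0 0 1; 0 0 3 0 0 0 1; 0 0 4 0 0 0 1; 0 0 4 0 0 0 1; 0 0 4 0 0 0 1",
)

```text
time_s: 7.85
eef_pos: [0.5087, 0.0211, 0.0852]
eef_rot: [-0.0, 0.225, 0.974, -0.0]
wrist_force: [-1.4, -0.3, 3.4]
opening: -0.002
grasp_force: 1.4
```

Call:
carry_out(
  deltas="0 0 -15 0 0 0 1; 0 0 -35 0 0 0 1; 0 0 -60 0 0 0 1; 0 0 -60 0 0 0 1; 0 0 -60 0 0 0 1",
)

```text
time_s: 8.48
eef_pos: [0.5085, 0.0212, 0.145]
eef_rot: [-0.0, 0.225, 0.974, 0.0]
wrist_force: [-0.3, 1.0, -0.3]
opening: 0.002
grasp_force: 0.0
```

```bash
python3 - <<'E'
from h import *
a=cv2.imread("pics/side0.png"); b=vision.camera("side")
f=lambda i:cv2.resize(i[150:230,190:290],None,fx=4,fy=4,interpolation=cv2.INTER_CUBIC)
cv2.imwrite("pics/cmp2.png",np.hstack([f(a),f(b)]))
T=wristT()
t=np.array([.4621,-.179,.094])-T[:3,3]; print("delta tool mm",(T[:3,:3].T@t*1000).round(1))
E
```

```text
delta tool mm [ -46.5 -200.1   50.5]
```

View pics/cmp2.png

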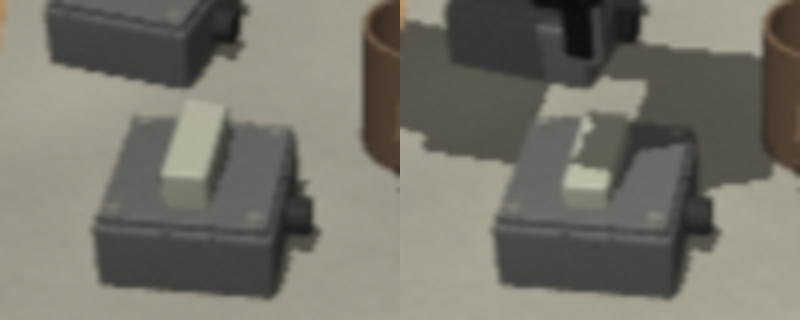

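The bar key is clearly lower and stays in. Next is the start key.

Call:
carry_out(
  deltas="-12 -50 0 0 0 0 1; -23 -100 0 0 0 0 1; -35 -150 0 0 0 0 1; -46 -200 10 0 0 0 1; -46 -200 30 0 0 0 1; -46 -200 44 0 0 0 1; -46 -200 47 0 0 0 1; -46 -200 47 0 0 0 1; -46 -200 47 0 0 0 1",
)

```text
time_s: 9.65
eef_pos: [0.4631, -0.1786, 0.0989]
eef_rot: [0.001, 0.224, 0.974, -0.0]
wrist_force: [0.6, -0.9, -0.2]
opening: 0.003
grasp_force: 0.0
```

```bash
python3 - <<'E'
from h import *
T=wristT();cv2.imwrite("pics/w4.png",vision.camera("wrist"))
t=np.array([.4621,-.179,.094])-T[:3,3]; print("delta tool mm",(T[:3,:3].T@t*1000).round(1))
E
```

```text
delta tool mm [ 0.7 -0.8  4.9]
```

View pics/w4.png

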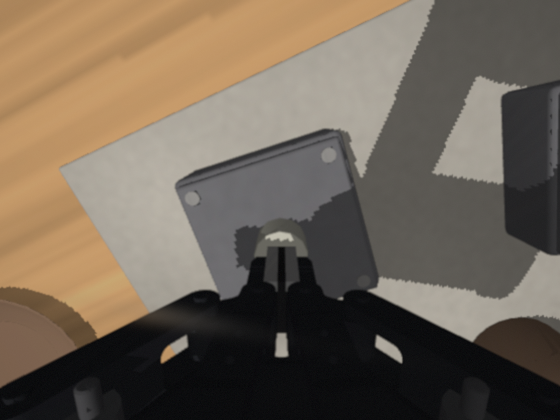

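The fingertips are centred on the round peg at about (281,240). Plate and jar are well clear.

Call:
carry_out(
  deltas="1 0 2 0 0 0 1; 1 0 4 0 0 0 1; 1 0 5 0 0 0 1; 1 0 6 0 0 0 1; 1 0 7 0 0 0 1; 1 0 8 0 0 0 1; 1 0 9 0 0 0 1; 1 0 9 0 0 0 1; 1 0 9 0 0 0 1",
)

```text
time_s: 10.82
eef_pos: [0.4615, -0.1784, 0.0892]
eef_rot: [-0.0, 0.225, 0.974, -0.0]
wrist_force: [-1.9, 0.6, 3.1]
opening: 0.001
grasp_force: 1.4
```

Call:
carry_out(
  deltas="0 0 1 0 0 0 1; 0 0 2 0 0 0 1; 0 0 3 0 0 0 1; 0 0 4 0 0 0 1; 0 0 4 0 0 0 1; 0 0 4 0 0 0 1",
)

```text
time_s: 11.58
eef_pos: [0.4615, -0.1784, 0.0852]
eef_rot: [0.0, 0.225, 0.974, -0.0]
wrist_force: [-0.1, 1.0, 3.2]
opening: -0.003
grasp_force: 1.4
```

Call:
carry_out(
  deltas="0 0 -15 0 0 0 1; 0 0 -35 0 0 0 1; 0 0 -75 0 0 0 1; 0 0 -120 0 0 0 1; 0 0 -120 0 0 0 1; 0 0 -120 0 0 0 1; 0 0 -120 0 0 0 1",
)

```text
time_s: 12.45
eef_pos: [0.4607, -0.1778, 0.204]
eef_rot: [-0.001, 0.225, 0.974, 0.0]
wrist_force: [-0.6, -0.8, 0.2]
opening: -0.004
grasp_force: 0.0
```

```bash
python3 - <<'E'
from h import *
a=cv2.imread("pics/side0.png"); b=vision.camera("side")
f=lambda i:cv2.resize(i[120:300,180:340],(400,450),interpolation=cv2.INTER_CUBIC)
cv2.imwrite("pics/cmp3.png",np.hstack([f(a),f(b)]))
E
```

```text
(no output)
```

View pics/cmp3.png

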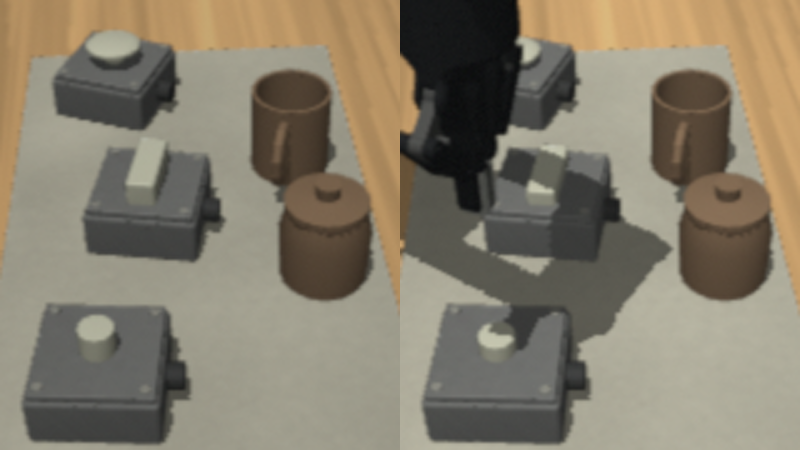

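The start and bar keys are about half-way in, and the visible edge of the mushroom is still down. The mug and jar have not moved, and the arm is clear, so I'm handing in.

```bash
python3 -c "
from bench import ctrl
print(ctrl.hand_in())"
```

```text
the job is handed in; nothing more can be done
None
```

I pressed the fan, controller and start keys in that order, each about half-way in by the fingertip heights and side-camera views, and handed the job in at about 12.5 s; the hand-in returned no verdict.

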